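# Shift the coil winder's feed lever to the marked slot

### The arm

A 6-joint arm with a two-finger parallel gripper is mounted at the origin on the work surface. World frame = base frame: x ahead of the robot, y to its left, z up, the work surface at z = 0. Lengths are in m, angles in rad, forces in N, time in s.
With the tool pointing down it reaches from about 0.4 to 0.825 m from the base axis. Payload 7 kg.
Tool frame: the origin (TCP) lies on the front face of the gripper's body, between the roots of the fingers; the fingertips stand 66 mm ahead of it and the grasp point (between the pads) lies 47 mm ahead of it; z points along the fingers, y is the line along which they close (so a half turn about z gives the same grasp; the last joint's range is limited). The gripper opens to 88 mm and grips with 3 to 60 N. Pads are 19 mm wide; open, the fingers measure 130 mm over their backs; the gripper's body (78 mm by 193 mm) begins 47 mm behind the grasp point.
Start: joints at [1.391, 0.359, 0.012, 0, -1.224, -0.288], TCP at [0.304, 0.602, 0.292] pointing down, gripper open.
Joint ranges: [-3.07, 3.07], [-1.43, 2.12], [-1.02, 1.25], [-3.03, 1.67], [-3.05, -0], [-3.03, 3.03]. Speed limits (rad/s): [2.39, 2.39, 3.01, 3.14, 3.14, 3.14].

### API

Orientations are given as [roll, pitch, yaw] about the fixed x, y, z axes, in that order (R = Rz(yaw) Ry(pitch) Rx(roll)).
In Python, from station import arm gives the robot as it stands. The module is installed in compiled form; this text tells all that it offers.
- The arm moves only by the tool move_arm, never from a script. Its argument "increments" is a list of rows, each an object of numbers: "jaw": the gripper command: -1 is shut, 1 is fully open, values between are in proportion; "dx", "dy", "dz": the shift along the tool's x, y, z in m; "twist": the turn about the tool's z in rad. A call has 1 to 12 rows; each row shifts and turns the commanded pose from where the row before left it, along the tool's axes as they then stand; what a row does not reach is not made up. A row lasts 1/12 s, in which the tool goes at most 41.7 mm and 7.16 degrees, less where a joint would pass 70% of its speed; a pose out of reach is approached as far as the arm can. A call is refused whole if a number of a shift passes 0.0417 or a number of a turn 0.125, either way. A call with a gripper value outside its range is refused whole. The fingers move at their own pace and stop on an object; "force" is the grip in N (left out, the last holds). Time passes only in rows, so rows that do not move let the fingers close. It gives the time, the measured TCP pose, the force, the opening and the grip force at its end, in the units of the state.
- arm.get_state(): the state, without advancing time (a new reading comes with each control period).
- arm.grab_frame(name): name is "scene" or "top"; returns the picture (420x560x3 uint8, blue, green, red); there is no depth.
- arm.camera_info(name): a dict with "K" (3x3 intrinsics, pixels), "k1" (the pictures are not rectified: a ray, as slopes to the right and down, at radius r is drawn at 1 + k1 r^2 times it, then the intrinsics apply), "extrinsics" (4x4, takes a point from camera to world coordinates). Camera axes: x right, y down, z forward; pixel columns grow to the right and rows downward; lengths in m; the calibration is good to about 2 mm. A picture is of the moment at which its call begins. camera_info takes no time and is no camera call.
- arm.job_done(): hands the job in; it is judged then, once.
Trained networks look in the newest picture that a camera, given by its name, has taken for a name from the list of things; names that differ only in an ending like _2 or _b are one class to them, and where a whole thing is asked for, a point or a joint stands for the part that bears it (a point fixed in the world has none). Each returns a list of dicts, best first, with "score" (0 to 1); they miss things now and then, are a little off and sometimes report something else, mostly with a low value. They report only what shows in the picture. A call takes as long as a camera call.
- arm.find_in(camera, name): "position" ([x, y, z] in m, in world coordinates, good to about 4 mm: the middle of the surface that is visible of it).
- arm.silhouettes(camera, name): "pixels" (420x560 bool, what is visible of it).
- arm.pinpoint(camera, name): "position" ([x, y, z] in m, in world coordinates, good to about 4 mm: a listed point, or the origin of a listed thing).
The state is a dict: "t": time; "q": joint angles; "qd": joint speeds; "joint_efforts": joint torques, N m; "eef_pos": TCP position; "ee_rot": TCP orientation; "force": force on the tool from outside, world axes, zero at the start; "moment": the same for the moment, N m; "width": finger opening in m; "gripper_force": force on a finger pad.
Only numpy, scipy, OpenCV 4.12 (cv2) and the standard library are available. Lean on these libraries where they do the work, as an engineer would, in place of code of your own. Each camera call takes 0.05 s, during which the arm holds its last target. There are 200 camera calls.

### The job

Change the wire feed of the bench coil winder: push the ball-topped lever out of the left-hand track of its H-shaped gate (left and right as seen from the robot), across the middle, and fully home, right to the end, in the right-hand slot that has the setting magnet (the raised steel button) standing beside it. Do not run the lever into the other right-hand slot on the way, and leave the spool, the jar and the screwdriver where they are.

Things in the scene. Friction and masses are not known exactly. Their poses are not given: they have to be found in the camera images.
- winder: Bench coil winder, fixed: grey box 164 x 178 mm (its x, y), cover top 95 mm above the table. Origin: on the table below the middle of the H gate; x points to the far end, away from the robot, y to the left; turned by up to 0.5 rad. Beyond the box (its x 90 to 160 mm) stand a 100 mm high headstock and a spindle. Only the lever rises above 125 mm.
- gate (a point): Middle of the H gate in the top of the cover; axes as the winder's. Two tracks along x, left at y = +16 mm and right at y = -16 mm, each 14 mm wide and reaching from x = -25 (near end) to +25 mm (far end), are joined only by a cross passage along y, 16 mm wide at x = 0. The far and near halves of the tracks are the four slots.
- ball (a point): Centre of the black ball, 34 mm across, on the lever (10 mm rod), 150 mm from a pivot that lies 60 mm below point gate: 185 mm above the table upright, about 173 mm in a slot. Ball in the winder's frame: y = about +39 mm in the left track, -39 mm in the right (5 mm play either way); x = 0 (7 mm play) in the cross passage, about +46 or -46 mm at the slot ends.
- along (a joint): Tilt of the lever along the tracks, rad: 0 in the cross passage, about +0.31 at the far end of a slot, -0.31 at the near end. The lever starts anywhere along the left track and stays where it is left. Pushing it takes 2 to 4 N at the ball; the sides of the gate stop it.
- across (a joint): Tilt of the lever across the tracks, rad: about +0.26 in the left track, -0.26 in the right track, 0 upright.
- magnet: Setting magnet that marks the wanted slot: steel button 26 mm across and 28 mm high with a waist, fixed on the cover at the outer (right) side of one of the two right-hand slots, far or near. Origin: centre of its underside, at y = -65 mm and x = +46 or -46 mm in the winder's frame; axes parallel to the winder's.
- slot_home (a point): Where the ball's centre stands when the lever is home in the wanted slot: 28 mm to the left (+y of the winder) of the magnet and 78 mm above its underside; axes parallel to the winder's.
- plug: Plain flat steel plug, 16 mm across and 3 mm high, on the cover beside the other right-hand slot, in the same way as the magnet beside its own.
- other_home (a point): Where the ball's centre would stand in the other, wrong right-hand slot; 28 mm to the left of the plug and 78 mm above its underside.
- spool: Bystander: loose spool of copper wire, 52 mm across, 46 mm high, standing on the table to the left of the winder. Origin: centre of its underside.
- jar: Bystander: loose closed glass jar, 50 mm across, 70 mm high, standing on the table to the right of the winder. Origin: centre of its underside.
- driver: Bystander: loose screwdriver, 160 mm long, lying on the table between the robot and the winder. Origin: underside, about the middle of its length.

How it is judged:
By the outcome, as a careful person would: the job done as asked, in the order asked, and still so for the second after the job is handed in, with the robot touching nothing.
It also fails if it takes over 54 s, if anything falls off the work surface, if the arm or the gripper's body presses on something with over 40 N, if the wrist force passes 120 N, or if a joint passes its speed limit or range.

## Working session

There is one attempt and no reset: what is moved stays moved. The work goes in short steps, Python scripts to look and compute and a tool call to move; the robot and the scene stay as the last step left them, time stands still between calls to the robot, and variables do not carry over. Pictures are saved under pics/ and viewed, at most 10 in all, crops included, and the job is handed in when it is done.

Besides the shell and the picture viewer there is one more tool, called after ">>>" as a command line: name --argument value ..., lists and objects as JSON in quotes. move_arm: Moves the arm, as the interface text tells. Its arguments: {"type":"object","properties":{"increments":{"type":"array"},"force":{"type":"number"}},"required":["increments"]}

```bash
mkdir -p pics
python3 - <<'E'
from station import arm
import cv2,numpy as np
for c in ("scene","top"):
    cv2.imwrite(f"pics/{c}0.png",arm.grab_frame(c))
    i=arm.camera_info(c);print(c,np.round(i["extrinsics"][:3,3],3),np.round(i["extrinsics"][:3,2],2))
    for n in ("winder","gate","ball","magnet","plug","slot_home","other_home","spool","jar","driver"):
        print(n,[(np.round(d["position"],3),round(d["score"],2)) for d in arm.pinpoint(c,n)[:2]])
s=arm.get_state();print(s["t"],s["eef_pos"],s["ee_rot"],s["width"])
E
```

```text
scene [ 1.122 -0.222  0.675] [-0.69  0.29 -0.66]
winder [(array([ 0.552, -0.017,  0.001]), 0.61), (array([0.556, 0.027, 0.178]), 0.32)]
gate []
ball [(array([0.558, 0.027, 0.177]), 0.86)]
magnet [(array([ 0.604, -0.061,  0.093]), 0.63)]
plug [(array([ 0.52 , -0.088,  0.094]), 0.38)]
slot_home []
other_home []
spool [(array([ 0.544,  0.171, -0.003]), 0.67)]
jar [(array([ 0.659, -0.214, -0.001]), 0.87)]
driver [(array([ 0.605, -0.062,  0.092]), 0.21)]
top [0.35  0.014 0.932] [ 0.21  0.01 -0.98]
winder [(array([ 0.545, -0.014,  0.001]), 0.83)]
gate [(array([ 0.546, -0.012,  0.091]), 0.94)]
ball [(array([0.553, 0.025, 0.179]), 0.93), (array([ 0.611, -0.06 ,  0.096]), 0.47)]
magnet [(array([ 0.609, -0.061,  0.099]), 0.6), (array([ 0.52 , -0.088,  0.098]), 0.45)]
plug [(array([ 0.523, -0.09 ,  0.1  ]), 0.39)]
slot_home [(array([ 0.602, -0.036,  0.169]), 0.63)]
other_home [(array([ 0.514, -0.064,  0.175]), 0.56)]
spool [(array([0.542, 0.169, 0.005]), 0.85)]
jar [(array([ 0.654, -0.212,  0.002]), 0.89)]
driver [(array([ 0.418, -0.072,  0.004]), 0.9), (array([0.555, 0.023, 0.178]), 0.58)]
1.1 [0.30438217 0.60245363 0.29215647] [-3.14157538e+00 -1.06200135e-05 -4.67802688e-01] 0.08762109519632155
```

Run:
```python
import cv2,numpy as np
a=cv2.imread("pics/top0.png");b=cv2.imread("pics/scene0.png")
cv2.imwrite("pics/both.png",cv2.resize(np.vstack([a]),(800,600)))
```

```text
(no output)
```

View pics/both.png

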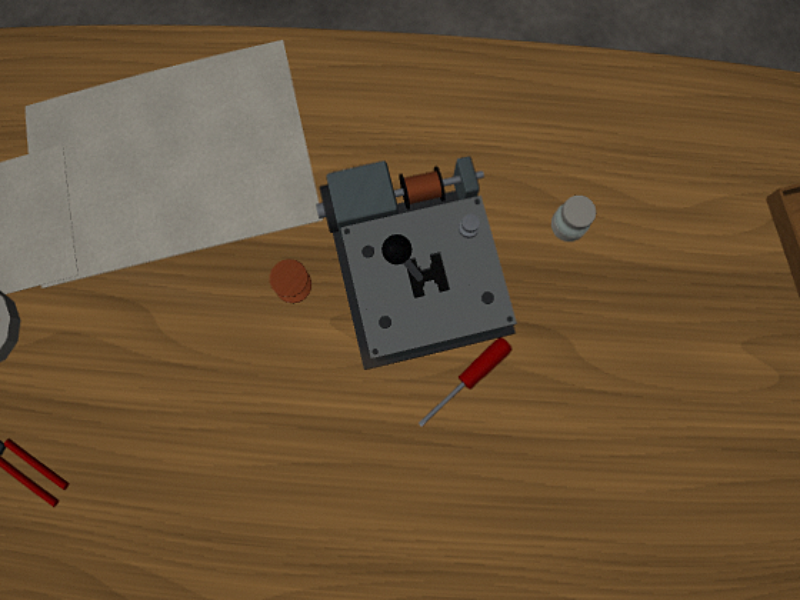

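View pics/scene0.png

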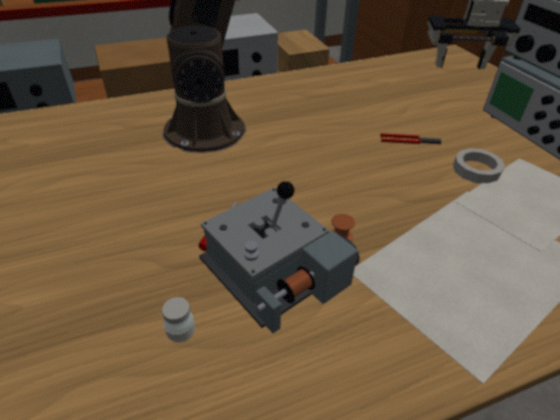

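The top view shows the magnet at (470,227), beside the far right slot, and the flat plug at (487,298), beside the near one. The ball is at (397,248) over the left track, towards its far half. The scene view agrees, with the magnet button near the spindle. Next I'll get the yaw from the cover screws and the holes.

```bash
cat > h.py <<'E'
from station import arm
import cv2,numpy as np
def at(c,uv,z):
    i=arm.camera_info(c);E=np.array(i["extrinsics"])
    p=cv2.undistortPoints(np.array(uv,float).reshape(-1,1,2),np.array(i["K"],float),np.array([i["k1"],0,0,0.]))[:,0]
    d=np.c_[p,np.ones(len(p))]@E[:3,:3].T;o=E[:3,3]
    return o+d*((z-o[2])/d[:,2])[:,None]
E
python3 - <<'E'
from h import *
s=560/800
P=at("top",np.array([[347,231],[375,352],[509,319],[478,201],[368,251],[385,322],[487,298]])*s,.095)
print(P.round(4))
for a,b in ((1,0),(2,3),(5,4)): d=P[b]-P[a];print(np.arctan2(d[1],d[0]),np.hypot(*d[:2]))
print("screws mid",P[:4].mean(0))
yaw=np.mean([np.arctan2(*(P[b]-P[a])[1::-1]) for a,b in ((1,0),(2,3),(5,4))]);print(yaw)
R=np.array([[np.cos(yaw),-np.sin(yaw)],[np.sin(yaw),np.cos(yaw)]])
m=[d for d in arm.silhouettes("top","ball")]
for d in m[:1]:
    v,u=np.nonzero(d["pixels"]);print(d["score"],u.mean(),v.mean(),u.size)
B=at("top",[[397*s,248*s]],.177)[0];print("ball",B)
# gate from plug and the discs: plug at (-46,-65)
g=P[6,:2]-R@[-.046,-.065];print("gate from plug",g)
for q in (P[4],P[5],B): print(R.T@(q[:2]-g))
for q in [(.046,-.039),(0,.039),(0,-.039)]: print(q,g+R@q)
E
```

```text
[[ 0.5959  0.0904  0.095 ]
 [ 0.4456  0.0443  0.095 ]
 [ 0.4967 -0.1173  0.095 ]
 [ 0.6467 -0.0732  0.095 ]
 [ 0.5715  0.062   0.095 ]
 [ 0.4832  0.0347  0.095 ]
 [ 0.5212 -0.0891  0.095 ]]
0.2973691966431683 0.1571135645449716
0.2860994855928164 0.1563873182542239
0.30004544173027964 0.09240990878314313
screws mid [ 0.54621201 -0.01393734  0.095     ]
0.2945047079887548
0.83 279.86433260393875 177.1378555798687 457
ball [0.55538674 0.02490501 0.177     ]
gate from plug [ 0.54640134 -0.01353055]
[0.04597265 0.06500732]
[-0.04643584  0.0644953 ]
[0.01975507 0.0341726 ]
(0.046, -0.039) [ 0.60174123 -0.03749921]
(0, 0.039) [0.53508097 0.02379035]
(0, -0.039) [ 0.55772171 -0.05085144]
```

>>> move_arm --increments '[{"jaw": 1,"twist": 0.115},{"twist": 0.115,"jaw": 1},{"twist": 0.115,"jaw": 1},{"twist": 0.115,"jaw": 1},{"twist": 0.115,"jaw": 1},{"twist": 0.115,"jaw": 1},{"twist": 0.12,"jaw": 1},{"dx": 0.03,"jaw": 1},{"dx": 0.03,"dy": -0.004,"jaw": 1},{"dx": 0.03,"dy": -0.004,"jaw": 1},{"dx": 0.03,"dy": -0.004,"jaw": 1},{"dx": 0.03,"dy": -0.004,"jaw": 1}]' --force 15

```text
$.increments[0]: bad value
```

>>> move_arm --increments '[{"dx": 0.03,"dy": -0.004,"jaw": 1},{"dx": 0.03,"dy": -0.004,"jaw": 1},{"dx": 0.03,"dy": -0.004,"jaw": 1},{"dx": 0.03,"dy": -0.004,"jaw": 1},{"dx": 0.03,"dy": -0.004,"jaw": 1},{"dx": 0.03,"dy": -0.004,"jaw": 1},{"dx": 0.03,"dy": -0.004,"jaw": 1},{"dx": 0.03,"dy": -0.004,"jaw": 1},{"dx": 0.03,"dy": -0.004,"jaw": 1},{"dx": 0.03,"dy": -0.004,"jaw": 1},{"dx": 0.03,"dy": -0.004,"jaw": 1},{"dx": 0.03,"dy": -0.004,"jaw": 1}]'

```text
$.increments[0]: bad value
```

```bash
cat >> h.py <<'E'
G=np.array([.5463,-.0137]);Y=.2935
W=np.array([[np.cos(Y),np.sin(Y)],[-np.sin(Y),np.cos(Y)]])
def where():
    s=arm.get_state();w=W@(s["eef_pos"][:2]-G)
    print("t",round(s["t"],2),"tool in winder",w.round(4),"grasp z",round(s["eef_pos"][2]-.047,4),"rot",np.round(s["ee_rot"],3),"F",np.round(W@s["force"][:2],1),"w",round(s["width"],4),round(s["gripper_force"],1))
def ball():
    for d in arm.pinpoint("top","ball")[:1]: print("ball",(W@(d["position"][:2]-G)).round(4),d["position"][2].round(4),d["score"])
E
python3 -c "
from h import *
where()"
```

```text
t 1.15 tool in winder [-0.0533  0.6598] grasp z 0.2452 rot [-3.142  0.    -0.468] F [ 0.1 -0.8] w 0.0873 0.0
```

>>> move_arm --increments '[{"jaw": 1.0,"dx": 0.0,"dy": 0.0,"dz": 0.0,"twist": 0.115},{"jaw": 1.0,"dx": 0.0,"dy": 0.0,"dz": 0.0,"twist": 0.115},{"jaw": 1.0,"dx": 0.0,"dy": 0.0,"dz": 0.0,"twist": 0.115},{"jaw": 1.0,"dx": 0.0,"dy": 0.0,"dz": 0.0,"twist": 0.115},{"jaw": 1.0,"dx": 0.0,"dy": 0.0,"dz": 0.0,"twist": 0.115},{"jaw": 1.0,"dx": 0.0,"dy": 0.0,"dz": 0.0,"twist": 0.115},{"jaw": 1.0,"dx": 0.0,"dy": 0.0,"dz": 0.0,"twist": 0.12}]' --force 15

```text
t: 1.73
eef_pos: [0.3044, 0.6025, 0.2922]
ee_rot: [-3.142, 0.0, -1.283]
force: [0.1, -0.9, 0.5]
width: 0.0875
gripper_force: 0.0
```

>>> move_arm --increments '[{"jaw": 1,"dx": 0.03,"dy": -0.0035,"dz": 0,"twist": 0},{"jaw": 1,"dx": 0.03,"dy": -0.0035,"dz": 0,"twist": 0},{"jaw": 1,"dx": 0.03,"dy": -0.0035,"dz": 0,"twist": 0},{"jaw": 1,"dx": 0.03,"dy": -0.0035,"dz": 0,"twist": 0},{"jaw": 1,"dx": 0.03,"dy": -0.0035,"dz": 0,"twist": 0},{"jaw": 1,"dx": 0.03,"dy": -0.0035,"dz": 0,"twist": 0},{"jaw": 1,"dx": 0.03,"dy": -0.0035,"dz": 0,"twist": 0},{"jaw": 1,"dx": 0.03,"dy": -0.0035,"dz": 0,"twist": 0},{"jaw": 1,"dx": 0.03,"dy": -0.0035,"dz": 0,"twist": 0},{"jaw": 1,"dx": 0.03,"dy": -0.0035,"dz": 0,"twist": 0},{"jaw": 1,"dx": 0.03,"dy": -0.0035,"dz": 0,"twist": 0},{"jaw": 1,"dx": 0.03,"dy": -0.0035,"dz": 0,"twist": 0}]'

```text
t: 2.73
eef_pos: [0.4489, 0.2685, 0.2925]
ee_rot: [-3.141, 0.0, -1.278]
force: [0.7, 0.5, 0.0]
width: 0.0872
gripper_force: 0.0
```

>>> move_arm --increments '[{"jaw": 1,"dx": 0.03,"dy": -0.0035,"dz": 0,"twist": 0},{"jaw": 1,"dx": 0.03,"dy": -0.0035,"dz": 0,"twist": 0},{"jaw": 1,"dx": 0.03,"dy": -0.0035,"dz": 0,"twist": 0},{"jaw": 1,"dx": 0.03,"dy": -0.0035,"dz": 0,"twist": 0},{"jaw": 1,"dx": 0.03,"dy": -0.0035,"dz": 0,"twist": 0},{"jaw": 1,"dx": 0.03,"dy": -0.0035,"dz": 0,"twist": 0},{"jaw": 1,"dx": 0.03,"dy": -0.0035,"dz": 0,"twist": 0},{"jaw": 1,"dx": 0.03,"dy": -0.0035,"dz": 0,"twist": 0},{"jaw": 1,"dx": 0.015,"dy": 0,"dz": 0,"twist": 0},{"jaw": 1,"dx": 0,"dy": 0,"dz": 0,"twist": 0}]'

```text
t: 3.57
eef_pos: [0.5496, 0.0313, 0.292]
ee_rot: [3.141, -0.0, -1.281]
force: [-0.7, -0.2, -0.1]
width: 0.0876
gripper_force: 0.0
```

```bash
python3 -c "
from h import *
where()
for d in arm.pinpoint('scene','ball')[:1]: print(d['score'])
arm.grab_frame('scene')
for d in arm.pinpoint('scene','ball')[:1]: print('ball',(W@(d['position'][:2]-G)).round(4),d['position'][2].round(4),d['score'])
"
```

```text
t 3.57 tool in winder [0.0162 0.0421] grasp z 0.245 rot [ 3.141 -0.    -1.281] F [-0.7  0. ] w 0.0876 0.0
0.86
```

>>> move_arm --increments '[{"jaw": 1,"dx": 0.005,"dy": -0.004,"dz": 0,"twist": 0},{"jaw": 1,"dx": 0,"dy": 0,"dz": 0.017,"twist": 0},{"jaw": 1,"dx": 0,"dy": 0,"dz": 0.02,"twist": 0},{"jaw": 1,"dx": 0,"dy": 0,"dz": 0.02,"twist": 0},{"jaw": 1,"dx": 0,"dy": 0,"dz": 0.01,"twist": 0},{"jaw": 1,"dx": 0,"dy": 0,"dz": 0,"twist": 0},{"jaw": -1,"dx": 0,"dy": 0,"dz": 0,"twist": 0},{"jaw": -1,"dx": 0,"dy": 0,"dz": 0,"twist": 0},{"jaw": -1,"dx": 0,"dy": 0,"dz": 0,"twist": 0},{"jaw": -1,"dx": 0,"dy": 0,"dz": 0,"twist": 0},{"jaw": -1,"dx": 0,"dy": 0,"dz": 0,"twist": 0},{"jaw": -1,"dx": 0,"dy": 0,"dz": 0,"twist": 0}]' --force 15

```text
t: 4.72
eef_pos: [0.5545, 0.0303, 0.2257]
ee_rot: [-3.141, 0.0, -1.278]
force: [0.1, -0.2, 0.5]
width: 0.0534
gripper_force: 0.0
```

```bash
python3 -c "
from h import *
where()"
```

```text
t 4.72 tool in winder [0.0205 0.0397] grasp z 0.1787 rot [-3.141  0.    -1.278] F [ 0.  -0.2] w 0.0534 0.0
```

>>> move_arm --increments '[{"jaw": -1,"dx": 0.002,"dy": 0,"dz": 0,"twist": 0},{"jaw": -1,"dx": 0,"dy": 0,"dz": 0,"twist": 0},{"jaw": -1,"dx": 0,"dy": 0,"dz": 0,"twist": 0},{"jaw": -1,"dx": 0,"dy": 0,"dz": 0,"twist": 0},{"jaw": -1,"dx": 0,"dy": 0,"dz": 0,"twist": 0},{"jaw": -1,"dx": 0,"dy": 0,"dz": 0,"twist": 0},{"jaw": -1,"dx": 0,"dy": 0,"dz": 0,"twist": 0},{"jaw": -1,"dx": 0,"dy": 0,"dz": 0,"twist": 0}]'

```text
t: 5.38
eef_pos: [0.5547, 0.0283, 0.2251]
ee_rot: [3.141, -0.0, -1.278]
force: [-2.1, 0.7, 1.3]
width: 0.0331
gripper_force: 15.0
```

```bash
python3 -c "
from h import *
where()"
```

```text
t 5.38 tool in winder [0.0202 0.0377] grasp z 0.1781 rot [ 3.141 -0.    -1.278] F [-1.8  1.2] w 0.0331 15.0
```

>>> move_arm --increments '[{"jaw": -1,"dx": 0,"dy": 0.004,"dz": -0.0005,"twist": 0},{"jaw": -1,"dx": 0,"dy": 0.004,"dz": -0.0005,"twist": 0},{"jaw": -1,"dx": 0,"dy": 0.004,"dz": -0.0005,"twist": 0},{"jaw": -1,"dx": 0,"dy": 0.004,"dz": 0,"twist": 0},{"jaw": -1,"dx": 0,"dy": 0.004,"dz": 0,"twist": 0},{"jaw": -1,"dx": 0,"dy": 0,"dz": 0,"twist": 0},{"jaw": -1,"dx": 0,"dy": 0,"dz": 0,"twist": 0}]'

```text
t: 5.97
eef_pos: [0.5366, 0.023, 0.228]
ee_rot: [-3.138, -0.0, -1.277]
force: [3.2, 3.3, 7.5]
width: 0.0326
gripper_force: 15.0
```

```bash
python3 -c "
from h import *
where()"
```

```text
t 5.97 tool in winder [0.0013 0.038 ] grasp z 0.181 rot [-3.138 -0.    -1.277] F [4.  2.2] w 0.0326 15.0
```

>>> move_arm --increments '[{"jaw": -1,"dx": 0.006,"dy": 0.001,"dz": -0.001,"twist": 0},{"jaw": -1,"dx": 0.006,"dy": 0,"dz": -0.001,"twist": 0},{"jaw": -1,"dx": 0.006,"dy": 0,"dz": -0.001,"twist": 0},{"jaw": -1,"dx": 0.006,"dy": 0,"dz": -0.001,"twist": 0},{"jaw": -1,"dx": 0.006,"dy": 0,"dz": 0,"twist": 0},{"jaw": -1,"dx": 0.006,"dy": 0,"dz": 0,"twist": 0},{"jaw": -1,"dx": 0,"dy": 0,"dz": 0,"twist": 0}]'

```text
t: 6.55
eef_pos: [0.5458, -0.0128, 0.2316]
ee_rot: [-3.14, -0.0, -1.278]
force: [1.8, 2.9, 8.6]
width: 0.0329
gripper_force: 15.0
```

```bash
python3 -c "
from h import *
where()"
```

```text
t 6.55 tool in winder [-0.0002  0.001 ] grasp z 0.1846 rot [-3.14  -0.    -1.278] F [2.5 2.3] w 0.0329 15.0
```

>>> move_arm --increments '[{"jaw": -1,"dx": 0.006,"dy": 0,"dz": 0,"twist": 0},{"jaw": -1,"dx": 0.006,"dy": 0,"dz": 0,"twist": 0},{"jaw": -1,"dx": 0.006,"dy": 0,"dz": 0.001,"twist": 0},{"jaw": -1,"dx": 0.006,"dy": 0,"dz": 0.001,"twist": 0},{"jaw": -1,"dx": 0.006,"dy": 0,"dz": 0.001,"twist": 0},{"jaw": -1,"dx": 0.006,"dy": 0,"dz": 0.001,"twist": 0},{"jaw": -1,"dx": 0.004,"dy": 0,"dz": 0.001,"twist": 0},{"jaw": -1,"dx": 0,"dy": 0,"dz": 0,"twist": 0},{"jaw": -1,"dx": 0,"dy": 0,"dz": 0,"twist": 0}]'

```text
t: 7.3
eef_pos: [0.5566, -0.0509, 0.2256]
ee_rot: [3.141, -0.0, -1.278]
force: [2.4, 0.6, 4.0]
width: 0.0332
gripper_force: 15.0
```

```bash
python3 -c "
from h import *
where();arm.grab_frame('top');ball()"
```

```text
t 7.3 tool in winder [-0.0009 -0.0386] grasp z 0.1786 rot [ 3.141 -0.    -1.278] F [ 2.4 -0.1] w 0.0332 15.0
```

>>> move_arm --increments '[{"jaw": -1,"dx": 0,"dy": -0.005,"dz": 0,"twist": 0},{"jaw": -1,"dx": 0,"dy": -0.005,"dz": 0,"twist": 0},{"jaw": -1,"dx": 0,"dy": -0.005,"dz": 0,"twist": 0},{"jaw": -1,"dx": 0,"dy": -0.005,"dz": 0,"twist": 0},{"jaw": -1,"dx": 0,"dy": -0.005,"dz": 0.001,"twist": 0},{"jaw": -1,"dx": 0,"dy": -0.005,"dz": 0.001,"twist": 0},{"jaw": -1,"dx": 0,"dy": -0.005,"dz": 0.001,"twist": 0},{"jaw": -1,"dx": 0,"dy": -0.005,"dz": 0.001,"twist": 0},{"jaw": -1,"dx": 0,"dy": -0.004,"dz": 0.001,"twist": 0},{"jaw": -1,"dx": 0,"dy": 0,"dz": 0,"twist": 0},{"jaw": -1,"dx": 0,"dy": 0,"dz": 0,"twist": 0}]'

```text
t: 8.32
eef_pos: [0.5992, -0.0374, 0.2203]
ee_rot: [-3.141, 0.0, -1.278]
force: [-2.0, -0.0, 0.3]
width: 0.0327
gripper_force: 15.0
```

```bash
python3 -c "
from h import *
where()"
```

```text
t 8.32 tool in winder [ 0.0438 -0.038 ] grasp z 0.1733 rot [-3.141  0.    -1.278] F [-1.9  0.6] w 0.0327 15.0
```

Nearly home. I'll push gently until the force shows the end stop.

>>> move_arm --increments '[{"jaw": -1,"dx": 0,"dy": -0.0015,"dz": 0,"twist": 0},{"jaw": -1,"dx": 0,"dy": -0.0015,"dz": 0,"twist": 0},{"jaw": -1,"dx": 0,"dy": 0,"dz": 0,"twist": 0}]'

```text
t: 8.57
eef_pos: [0.601, -0.0368, 0.2199]
ee_rot: [3.14, 0.001, -1.278]
force: [-4.6, 0.3, -1.7]
width: 0.033
gripper_force: 15.0
```

```bash
python3 -c "
from h import *
where()"
```

```text
t 8.57 tool in winder [ 0.0456 -0.038 ] grasp z 0.1729 rot [ 3.140e+00  1.000e-03 -1.278e+00] F [-4.3  1.6] w 0.033 15.0
```

>>> move_arm --increments '[{"jaw": -1,"dx": 0,"dy": -0.002,"dz": 0,"twist": 0},{"jaw": -1,"dx": 0,"dy": -0.001,"dz": 0,"twist": 0},{"jaw": -1,"dx": 0,"dy": 0,"dz": 0,"twist": 0},{"jaw": -1,"dx": 0,"dy": 0,"dz": 0,"twist": 0}]'

```text
t: 8.9
eef_pos: [0.6032, -0.0361, 0.2195]
ee_rot: [3.139, 0.001, -1.278]
force: [-6.3, 0.8, -2.7]
width: 0.0325
gripper_force: 15.0
```

```bash
python3 -c "
from h import *
where()"
```

```text
t 8.9 tool in winder [ 0.048  -0.0379] grasp z 0.1725 rot [ 3.139e+00  1.000e-03 -1.278e+00] F [-5.8  2.6] w 0.0325 15.0
```

>>> move_arm --increments '[{"jaw": -1,"dx": 0,"dy": -0.0015,"dz": 0,"twist": 0},{"jaw": -1,"dx": 0,"dy": -0.0015,"dz": 0,"twist": 0},{"jaw": -1,"dx": 0,"dy": 0,"dz": 0,"twist": 0},{"jaw": -1,"dx": 0,"dy": 0,"dz": 0,"twist": 0}]' --force 25

```text
t: 9.23
eef_pos: [0.6046, -0.0357, 0.2191]
ee_rot: [3.135, 0.001, -1.279]
force: [-10.4, -0.2, -1.1]
width: 0.0326
gripper_force: 25.0
```

```bash
python3 -c "
from h import *
where()"
```

```text
t 9.23 tool in winder [ 0.0494 -0.0379] grasp z 0.1721 rot [ 3.135e+00  1.000e-03 -1.279e+00] F [-10.1   2.8] w 0.0326 25.0
```

At the stop: 10 N, against 2–4 N of lever friction. Now I'll release and rise.

>>> move_arm --increments '[{"jaw": 1,"dx": 0,"dy": 0,"dz": 0,"twist": 0},{"jaw": 1,"dx": 0,"dy": 0,"dz": 0,"twist": 0},{"jaw": 1,"dx": 0,"dy": 0,"dz": 0,"twist": 0},{"jaw": 1,"dx": 0,"dy": 0,"dz": 0,"twist": 0},{"jaw": 1,"dx": 0,"dy": 0,"dz": 0,"twist": 0},{"jaw": 1,"dx": 0,"dy": 0,"dz": 0,"twist": 0},{"jaw": 1,"dx": 0,"dy": 0,"dz": 0,"twist": 0},{"jaw": 1,"dx": 0,"dy": 0,"dz": 0,"twist": 0},{"jaw": 1,"dx": 0,"dy": 0,"dz": 0,"twist": 0},{"jaw": 1,"dx": 0,"dy": 0,"dz": -0.01,"twist": 0},{"jaw": 1,"dx": 0,"dy": 0,"dz": -0.03,"twist": 0},{"jaw": 1,"dx": 0,"dy": 0,"dz": -0.03,"twist": 0}]'

```text
t: 10.23
eef_pos: [0.6068, -0.0354, 0.291]
ee_rot: [3.139, 0.0, -1.278]
force: [1.0, 0.8, 0.3]
width: 0.0877
gripper_force: 0.0
```

>>> move_arm --increments '[{"jaw": 1,"dx": 0,"dy": 0,"dz": -0.03,"twist": 0},{"jaw": 1,"dx": -0.04,"dy": 0,"dz": 0,"twist": 0},{"jaw": 1,"dx": -0.04,"dy": 0,"dz": 0,"twist": 0},{"jaw": 1,"dx": -0.04,"dy": 0,"dz": 0,"twist": 0},{"jaw": 1,"dx": -0.04,"dy": 0,"dz": 0,"twist": 0},{"jaw": 1,"dx": -0.04,"dy": 0,"dz": 0,"twist": 0},{"jaw": 1,"dx": -0.04,"dy": 0,"dz": 0,"twist": 0},{"jaw": 1,"dx": -0.04,"dy": 0,"dz": 0,"twist": 0},{"jaw": 1,"dx": -0.04,"dy": 0,"dz": 0,"twist": 0},{"jaw": 1,"dx": 0,"dy": 0,"dz": 0,"twist": 0}]'

```text
t: 11.07
eef_pos: [0.5136, 0.2766, 0.3214]
ee_rot: [-3.14, 0.001, -1.273]
force: [0.0, -0.1, 1.2]
width: 0.0878
gripper_force: 0.0
```

```bash
python3 -c "
from h import *
where();cv2.imwrite('pics/top1.png',cv2.resize(arm.grab_frame('top')[80:300,180:440],(780,660))[:600]);ball()
s=arm.silhouettes('top','ball')
v,u=np.nonzero(s[0]['pixels']);B=at('top',[[(u.min()+u.max())/2,v.min()+(u.max()-u.min())/2]],.173)[0];print(u.min(),u.max(),v.min(),v.max(),(W@(B[:2]-G)).round(4))
for n in ('spool','jar','driver'): print(n,arm.pinpoint('top',n)[0]['position'])"
```

```text
t 11.07 tool in winder [0.0526 0.2873] grasp z 0.2744 rot [-3.140e+00  1.000e-03 -1.273e+00] F [ 0.  -0.1] w 0.0878 0.0Traceback (most recent call last):
  File "<string>", line 3, in <module>
    where();cv2.imwrite('pics/top1.png',cv2.resize(arm.grab_frame('top')[80:300,180:440],(780,660))[:600]);ball()
                                                                                                           ~~~~^^
  File "h.py", line 14, in ball
    for d in arm.pinpoint("top","ball")[:1]: print("ball",(W@(d["position"][:2]-G)).round(4),d["position"][2].round(4),d["score"])
                                                                                             ^^^^^^^^^^^^^^^^^^^^^^
AttributeError: 'float' object has no attribute 'round'
```

View pics/top1.png

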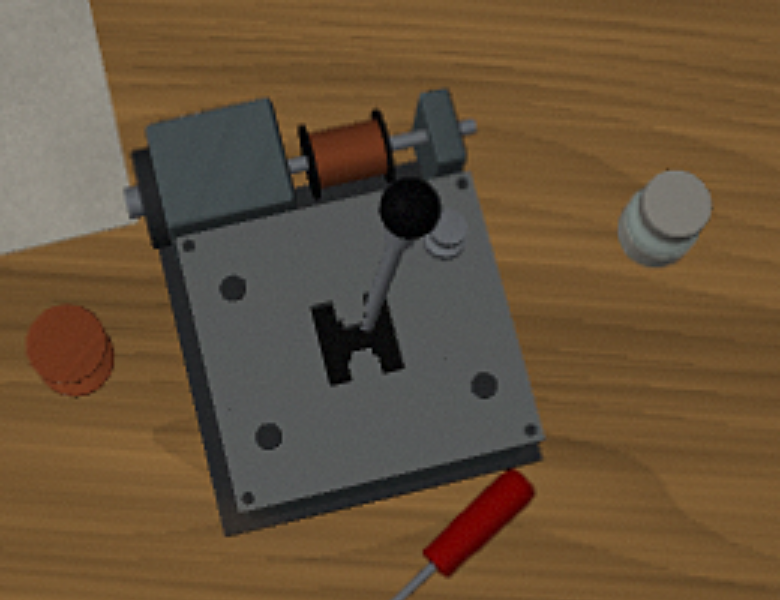

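The lever now lies in the far right slot, with its ball at crop (410,208) just left of the magnet (447,228). The spool, jar and screwdriver are undisturbed. I'll check the ball's x once from this picture.

```bash
python3 -c "
from h import *
B=at('top',[[180+410/3,80+208/3]],.173)[0];print((W@(B[:2]-G)).round(4))
for c in('top',):
  arm.grab_frame(c)
  for n in ('ball','slot_home'):
    for d in arm.pinpoint(c,n)[:1]: print(n,(W@(np.array(d['position'])[:2]-G)).round(4),d['position'][2],d['score'])
for n in ('spool','jar','driver'): print(n,np.round(arm.pinpoint('top',n)[0]['position'],3))"
```

```text
[ 0.0468 -0.0374]
ball [ 0.0481 -0.0349] 0.1684 0.69
slot_home [ 0.0491 -0.0339] 0.1724 0.49
spool [0.543 0.168 0.002]
jar [ 0.656 -0.211 -0.   ]
driver [ 0.514 -0.061  0.174]
```

Ball at x = 47 mm, y = -37 mm: home, and the bystanders haven't moved. Handing in.

```bash
python3 -c "
from station import arm
print(arm.job_done())"
```

```text
the job is handed in; nothing more can be done
None
```

The lever is home at the end of the far right slot, the one beside the magnet, without entering the near slot; the arm is clear, the spool, jar and screwdriver were not disturbed, and the job was handed in at about 11 s.

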